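# Change the electrode in the electrolyte analyser

## Robot

A 7-joint arm with a two-finger parallel gripper is mounted at the origin on a cart in front of the work surface, level with it; the furniture and walls round the work are solid. World frame = base frame: x ahead of the robot, y to its left, z up, the work surface at z = 0. Lengths are in m, angles in rad, forces in N, time in s.
With the tool pointing down it reaches from about 0.4 to 0.85 m from the base axis. Payload 10.4 kg.
Tool frame: the origin (TCP) lies at the very end of the fingers, on their centre line; the grasp point (between the pads) lies 19 mm behind it; x points along the fingers, z is the direction in which the jaws open and shut, and the axes are right-handed (so a half turn about x gives the same grasp; the last joint's range is limited). The gripper opens to 85 mm and grips with 20 to 120 N. Pads are 22 mm wide; open, the fingers measure 114 mm over their backs; the gripper's body (76 mm by 85 mm) begins 54 mm behind the grasp point. The pads swing forward as they close: fully open they stand 13 mm farther back than shut.
Start: joints at [1.296, 0.332, -0.065, 1.46, 0.022, 1.35, -0.088], TCP at [0.156, -0.605, 0.231] pointing down, gripper open.
Joint ranges: [-2.6, 2.6], [-0.5, 2.12], [-1.47, 1.34], [0.16, 2.42], [-1.27, 4.41], [0.06, 2.06], [-2.6, 2.6]. Speed limits (rad/s): [2.22, 2.22, 2.79, 2.79, 3.14, 3.14, 3.14].

## Interface

Orientations are given as a unit quaternion [x, y, z, w].
In Python, from workcell import telemetry, viewer, manip, spot_in, mark_of gives the robot as it stands. The module is installed in compiled form; this text tells all that it offers.
- The arm moves only by the shell command python3 -m crank 'ROWS' [FORCE]. ROWS is JSON, a list of rows, each a list of 3 entries, a list of its own where there are three numbers: the closure, from 0 (fully open) to 1 (shut), then the shift along the world's x, y, z in cm, then the turn, a rotation vector about the world's x, y, z in rad. A call has 1 to 12 rows; each row shifts and turns the commanded pose from where the row before left it; what a row does not reach is not made up. A row lasts 1/12 s, in which the tool goes at most 41.7 mm and 7.16 degrees, less where a joint would pass 70% of its speed; a pose out of reach is approached as far as the arm can. A call with a gripper value outside its range is refused whole. The fingers move at their own pace and stop on an object; FORCE is the grip in N (left out, the last holds). Time passes only in rows, so rows that do not move let the fingers close. It gives the time, the measured TCP pose, the force and the opening at its end, in the units of the state.
- telemetry.get_obs(): the state, without advancing time (a new reading comes with each control period).
- viewer.camera(name): name is "scene" or "top" or "wrist"; returns a dict with "frame" (420x560x3 uint8, red, green, blue), "intrinsics" (3x3 intrinsics, pixels), "k1" (the pictures are not rectified: a ray, as slopes to the right and down, at radius r is drawn at 1 + k1 r^2 times it, then the intrinsics apply), "cam_to_world" (4x4, takes a point from camera to world coordinates). Camera axes: x right, y up, looking along -z (the intrinsics and any distortion apply to the point x, -y, -z); pixel columns grow to the right and rows downward; lengths in m; the calibration is good to about 2 mm. A picture is of the moment at which its call begins. There is no depth.
- manip.hand_in(): hands the job in, once; it reports no verdict.
Trained networks look in a picture, given as the dict that the camera call returned (one of the last four; its "shot" number tells which), for a name from the list of things; names that differ only in an ending like _2 or _b are one class to them, and where a whole thing is asked for, a point or a joint stands for the part that bears it (a point fixed in the world has none). Each returns a list of dicts, best first, with "conf" (0 to 1); they miss things now and then, are a little off and sometimes report something else, mostly with a low value. They report only what shows in the picture. A call takes as long as a camera call. They do not tell look-alikes from the thing itself.
- spot_in(thing, picture): "location" ([x, y, z] in m, in the coordinates of the camera as it stood for that picture, good to about 4 mm: the middle of the surface that is visible of it).
- mark_of(thing, picture): "location" ([x, y, z] in m, in the coordinates of the camera as it stood for that picture, good to about 4 mm: a listed point, or the origin of a listed thing).
The state is a dict: "clock": time; "joint_pos": joint angles; "joint_velocities": joint speeds; "tau": joint torques, N m; "position": TCP position; "ee_rot": TCP orientation; "ft_force": force on the tool from outside, world axes, zero at the start; "torque": the same for the moment, N m; "grip_width": opening from 0.0 (shut) to 1.0 (fully open).
Only numpy, scipy, OpenCV 4.12 (cv2) and the standard library are available. Lean on these libraries where they do the work, as an engineer would, in place of code of your own. Each camera call takes 0.05 s, during which the arm holds its last target. There are 200 camera calls.

## Task

Change the electrode block of the electrolyte analyser: press the expired block against the sprung plate until its foot comes out from under the fixed lip, lift it out of the sloping bay and put it in the steel tray. Then take the fresh block of the same shape from the bench, press the sprung plate back with it, slip it into the bay with its foot towards the lip and let the spring push it fully home under the lip, flat on the bay floor. Do not knock over or push aside the round reference electrode, or the bottle and the jar that stand beside the fresh block.

Things in the scene. Friction and masses are not known exactly. Their poses are not given: they have to be found in the camera images.
- analyser: electrolyte analyser, light grey, fixed, 230 mm deep (x), 285 mm wide (y), 145 mm high at the back; origin under its middle. Its console slopes down to its front (-x) at 30 degrees; the electrode bay is a recess in the right half of the console, a display and keys are on the left half
- seat (a point): where the middle of a seated electrode block lies. Axes: x up the slope, y across the bay from the fixed lip to the sprung plate, z square to the console, 30 degrees from vertical. In this frame: bay floor at z = -26 mm, console surface at z = -12, recess 38 mm wide in x at its floor (walls at -19 and +19), flaring to 50 mm at the surface; dark spring housing from y = +44 to +90, up to z = 0
- lip (a point): middle of the upper front edge of the retaining lip of the dark fixed block, 32 mm wide in x; axes as for the seat. The lip is 7 mm thick: its top (with the top of the block, which runs 30 mm back to -y) is 20 mm over the bay floor, its underside 13 mm; the undercut below it is 6 mm deep
- plate (a joint): slide of the aluminium compression plate along the bay's y, m: 0 = its face 22 mm from the lip, clamping a seated block; -0.021 = sprung shut, 1 mm from the lip; +0.016 = fully back. Springs press it to the lip with 2 N when shut, 4 N at 0, 5.5 N fully back; it shuts at once when nothing holds it
- plate_face (a point): middle of the top edge of the plate's clamping face, 46 mm over the bay floor, 26 mm above the lip's top; moves with the plate; axes as for the seat. The plate is 30 mm wide in x and 5 mm thick, with a 10 mm flange at the top turned away from the lip
- expired_mid (a point): middle of the expired block, seated in the bay at the start: grey block with dark top, 34 mm in x, 22 in y, 52 high (z; middle 26 up), 70 g, and a foot at the bottom of its -y side, 5 mm long, 30 wide, 9 high, under the lip. It must move 6 mm or more towards the plate before it can be lifted along z. Grip it across x, above the console (its upper 38 mm)
- fresh_mid (a point): middle of the fresh block, upright on the bench; shape, size and axes as the expired one, foot at its -y side, a small brass pin on top nearer that side. Seated, its axes are the seat's. Held with its underside 22 to 38 mm over the bay floor it passes over the fixed block and pushes the plate back; the foot passes the lip when the block is 6 to 16 mm from its seat towards the plate
- tray: shallow steel tray, 68 mm (x) by 150 mm (y), wall 22 mm high, floor 2 mm thick, corners cut off; origin under its middle
- reference: reference electrode, not to be used: round grey body 30 mm in diameter, 62 mm high with a dark cap, standing; origin under its middle
- oil_bottle: small brown dropper bottle, 34 mm in diameter, 70 mm high, close to the +y side of the fresh block; origin under its middle
- jar: specimen jar with lid, 43 mm in diameter, 48 mm high, close to the -y side of the fresh block; origin under its middle
There are look-alikes about, which are no part of the job. What is shaped like the part that bears fresh_mid but purple is not meant. What is shaped like the part that bears expired_mid but green is not meant.

How it is judged:
By the outcome, as a careful person would: the job done as asked, in the order asked, and still so for the second after the job is handed in, with the robot touching nothing.
It also fails if it takes over 51 s, if anything falls off the work surface, if the arm or the gripper's body presses on something with over 40 N, if the wrist force passes 120 N, or if a joint passes its speed limit or range.

## Working session

There is one attempt and no reset: what is moved stays moved. The work goes in short steps, Python scripts to look and compute and a shell command to move; the robot and the scene stay as the last step left them, time stands still between calls to the robot, and variables do not carry over. Pictures are saved under pics/ and viewed, about 8 in all and at most 12, crops included, and the job is handed in when it is done.

```bash
mkdir -p pics
cat > h.py <<'E'
import numpy as np, cv2
from workcell import telemetry, viewer, manip, spot_in, mark_of
from scipy.spatial.transform import Rotation as R
def w(c,p): return (np.array(c["cam_to_world"])@np.r_[p,1])[:3]
def save(c,n): cv2.imwrite(f"pics/{n}.png",cv2.cvtColor(c["frame"],cv2.COLOR_RGB2BGR))
def proj(c,P):
    p=np.linalg.inv(c["cam_to_world"])@np.r_[P,1]; s=np.array([p[0],-p[1]])/-p[2]
    s=s*(1+c["k1"]*(s@s)); K=np.array(c["intrinsics"]); return (K@np.r_[s,1])[:2]
def unproj_z(c,uv,z):
    K=np.array(c["intrinsics"]); d=(np.array(uv)-K[:2,2])/[K[0,0],K[1,1]]; s=d.copy()
    for _ in range(20): s=d/(1+c["k1"]*(s@s))
    M=np.array(c["cam_to_world"]); r=M[:3,:3]@[s[0],-s[1],-1]; o=M[:3,3]; return o+r*(z-o[2])/r[2]
def look(cam,things,n=None):
    c=viewer.camera(cam)
    if n: save(c,n)
    for t in things:
        for d in mark_of(t,c)[:4]:
            P=w(c,d["location"]); print(cam,t,round(d["conf"],2),np.round(P*1000,1),np.round(proj(c,P)))
    return c
E
python3 - <<'E'
from h import *
T="analyser seat lip plate_face expired_mid fresh_mid tray reference oil_bottle jar".split()
a=look("scene",T,"s0"); b=look("top",T,"t0")
o=telemetry.get_obs(); print(o["clock"],o["position"],R.from_quat(o["ee_rot"]).as_matrix().round(3),o["grip_width"])
cv2.imwrite("pics/a.png",np.vstack([x["frame"][:,:,::-1] for x in (a,b)])[:, :])
E
cat > /dev/null
```

```text
scene analyser 0.67 [605.4 130.5   1.3] [193. 313.]
scene seat 0.81 [569.3  60.5 104.5] [224. 260.]
scene lip 0.9 [575.4  48.7 100.7] [225. 256.]
scene plate_face 0.61 [562.8  69.3 117.7] [224. 259.]
scene expired_mid 0.82 [358.4   1.7  11.6] [336. 309.]
scene expired_mid 0.77 [575.8  64.6 103.7] [220. 260.]
scene fresh_mid 0.84 [ 561.3 -156.4   27.6] [279. 220.]
scene fresh_mid 0.67 [ 643.5 -217.    21.9] [259. 195.]
scene fresh_mid 0.59 [ 739.3 -234.5   25.1] [228. 178.]
scene tray 0.67 [ 456.5 -227.6   -1.3] [333. 225.]
scene reference 0.73 [ 607.6 -262.7   -3.2] [281. 197.]
scene reference 0.71 [ 646.2 -216.    24.7] [258. 194.]
scene reference 0.65 [ 568.9 -345.4   -2.3] [309. 182.]
scene reference 0.4 [575.5  64.3 103.7] [220. 260.]
scene oil_bottle 0.78 [ 665.  -172.1   -1. ] [242. 211.]
scene jar 0.96 [ 609.5 -263.4   -1.6] [280. 196.]
top analyser 0.83 [601.1 127.4   0.7] [199. 200.]
top seat 0.68 [574.8  63.1 108.4] [216. 203.]
top lip 0.69 [574.1  48.8 102. ] [221. 204.]
top plate_face 0.54 [563.1  69.6 122.6] [212. 207.]
top expired_mid 0.8 [3.604e+02 2.000e-01 1.590e+01] [243. 282.]
top expired_mid 0.64 [574.4  60.4 109.2] [217. 204.]
top expired_mid 0.46 [578.9  51.1 103. ] [220. 202.]
top fresh_mid 0.65 [ 648.6 -212.9   26.1] [315. 180.]
top fresh_mid 0.53 [604.1 126.6  -1.5] [199. 199.]
top fresh_mid 0.52 [ 738.9 -240.2   26.8] [323. 150.]
top fresh_mid 0.45 [ 559.5 -156.9   25.1] [296. 211.]
top tray 0.83 [ 455.6 -222.2    3.4] [319. 247.]
top reference 0.58 [ 564.1 -335.7    1.4] [357. 209.]
top oil_bottle 0.73 [ 458.6 -224.6    2. ] [320. 246.]
top oil_bottle 0.66 [ 666.5 -169.5   -1.4] [299. 176.]
top jar 0.64 [ 613.1 -259.6    0.8] [330. 193.]
1.1 [ 0.15572485 -0.6053187   0.23135447] [[ 0.     0.968  0.249]
 [-0.     0.249 -0.968]
 [-1.    -0.     0.   ]] 0.9940838395118337
```

View pics/s0.png

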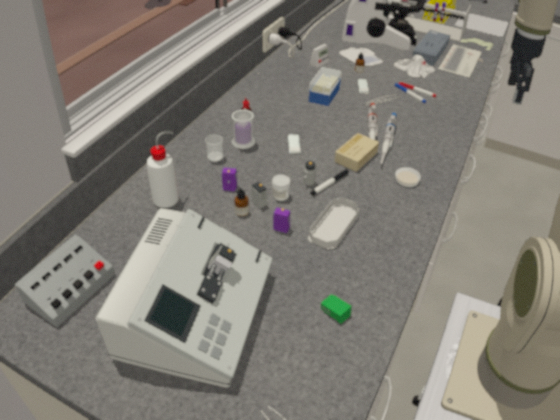

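View pics/t0.png

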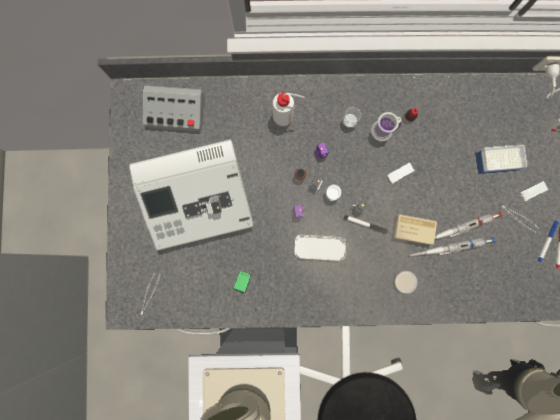

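```bash
python3 - <<'E'
import cv2,numpy as np
t=cv2.imread("pics/t0.png");s=cv2.imread("pics/s0.png")
f=lambda im,x,y,w,h:cv2.resize(im[y:y+h,x:x+w],(400,300),interpolation=cv2.INTER_CUBIC)
cv2.imwrite("pics/c1.png",np.vstack([np.hstack([f(t,125,135,140,105+15),f(t,280,135,80,60)]),np.hstack([f(s,180,225,80,60),f(s,220,160,80,60)])]))
E
python3 -m crank '[[0,[3,2.7,1],[0,0,0]],[0,[3,2.7,1],[0,0,0]],[0,[3,2.7,1],[0,0,0]],[0,[3,2.7,1],[0,0,0]],[0,[3,2.7,1],[0,0,0]],[0,[3,2.7,1],[0,0,0]],[0,[3,2.7,1],[0,0,0]],[0,[3,2.7,1],[0,0,0]],[0,[3,2.7,1],[0,0,0]],[0,[3,2.7,1],[0,0,0]],[0,[3,2.7,1],[0,0,0]],[0,[3,2.7,1],[0,0,0]]]'
python3 - <<'E'
from h import *
c=look("wrist","fresh_mid oil_bottle jar reference tray".split(),"w0")
o=telemetry.get_obs(); print(o["clock"],o["position"],R.from_quat(o["ee_rot"]).as_matrix().round(3)); print(np.round(c["cam_to_world"],3),c["intrinsics"],c["k1"])
E
```

```text
clock: 2.1
position: [0.5168, -0.2798, 0.3522]
ee_rot: [0.433, 0.558, -0.433, 0.559]
ft_force: [0.7, -0.4, 0.5]
grip_width: 0.999
wrist fresh_mid 0.78 [ 558.  -163.3   27.8] [210. 119.]
wrist fresh_mid 0.57 [ 646.8 -213.4   30.2] [257.  64.]
wrist oil_bottle 0.66 [ 668.3 -169.7    1.5] [233.  43.]
wrist jar 0.77 [ 6.099e+02 -2.609e+02  6.000e-01] [283. 101.]
wrist reference 0.66 [ 570.5 -341.7   -2.9] [326. 139.]
wrist tray 0.72 [ 452.1 -223.6    0.5] [238. 192.]
2.4 [ 0.51500638 -0.28234136  0.35101398] [[-0.001  0.969  0.248]
 [-0.     0.248 -0.969]
 [-1.    -0.001  0.   ]]
[[ 0.248  0.924  0.292  0.59 ]
 [-0.969  0.236  0.075 -0.259]
 [ 0.    -0.301  0.954  0.496]
 [ 0.     0.     0.     1.   ]] [[305.23549163   0.         279.08166961]
 [  0.         305.23549163 209.68746994]
 [  0.           0.           1.        ]] -0.012305258084403331
```

View pics/c1.png

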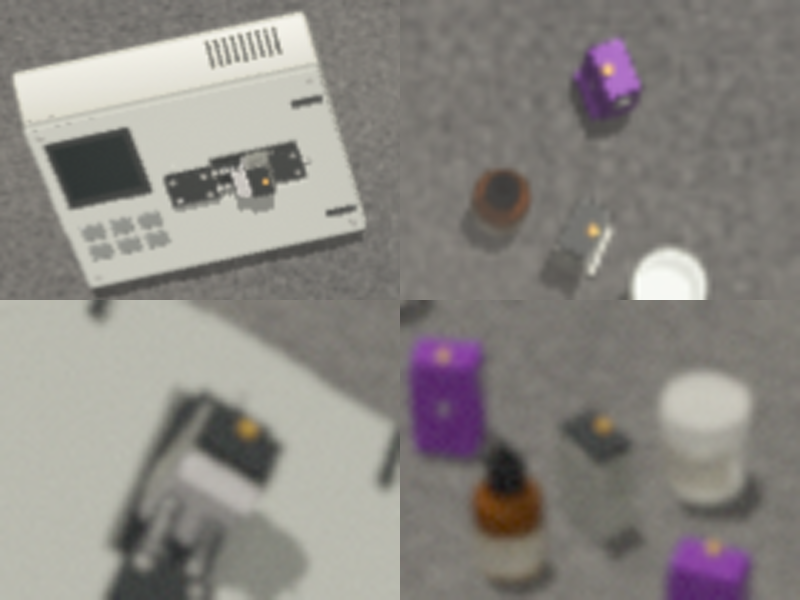

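View pics/w0.png

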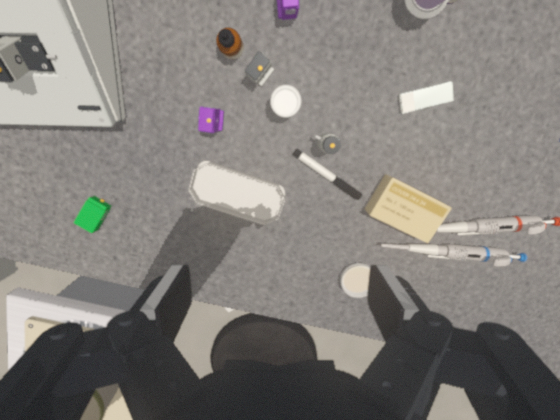

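```bash
python3 -m crank '[[0,[0.1,2.75,-0.6],[0,0,0.12]],[0,[0.1,2.75,-0.6],[0,0,0.12]],[0,[0.1,2.75,-0.6],[0,0,0.12]],[0,[0.1,2.75,-0.6],[0,0,0.12]],[0,[0.1,2.75,-0.6],[0,0,0.12]],[0,[0.1,2.75,-0.6],[0,0,0.12]],[0,[0.1,2.75,-0.6],[0,0,0.12]],[0,[0.1,2.75,-0.6],[0,0,0.12]],[0,[0.1,2.75,-0.6],[0,0,0.12]],[0,[0.1,2.75,-0.6],[0,0,0.12]],[0,[0.1,2.75,-0.6],[0,0,0.12]],[0,[0.1,2.75,-0.6],[0,0,0.12]]]'
python3 -m crank '[[0,[0,0,-1.2],[0.021,-0.086,0.022]],[0,[0,0,-1.2],[0.021,-0.086,0.022]],[0,[0,0,-1.2],[0.021,-0.086,0.022]],[0,[0,0,-1.2],[0.021,-0.086,0.022]],[0,[0,0,-1.2],[0.021,-0.086,0.022]],[0,[0,0,-1.2],[0.021,-0.086,0.022]],[0,[0,0,0],[0,0,0]]]'
python3 - <<'E'
from h import *
c=look("wrist","seat lip plate_face expired_mid analyser".split(),"w1")
o=telemetry.get_obs(); print(o["clock"],o["position"],R.from_quat(o["ee_rot"]).as_matrix().round(3)); print(o["joint_pos"])
import json; json.dump({k:np.array(c[k]).tolist() for k in("cam_to_world","intrinsics","k1")},open("w1.json","w"))
E
```

```text
clock: 3.4
position: [0.5274, 0.0481, 0.279]
ee_rot: [-0.044, 0.706, 0.043, 0.706]
ft_force: [0.9, 0.1, -0.6]
grip_width: 1.002
clock: 3.98
position: [0.5227, 0.0449, 0.2015]
ee_rot: [-0.053, 0.496, 0.118, 0.858]
ft_force: [-1.3, -0.4, -0.8]
grip_width: 0.999
wrist seat 0.76 [571.   63.9 105.5] [275. 204.]
wrist lip 0.85 [578.   52.9  97.1] [274. 215.]
wrist lip 0.74 [562.8  71.9 120.2] [277. 198.]
wrist plate_face 0.55 [560.3  74.7 119.9] [275. 194.]
wrist expired_mid 0.94 [572.5  66.7 105.8] [277. 202.]
wrist analyser 0.81 [605.1 133.1  -1.5] [267. 131.]
4.2833 [0.52933759 0.04914187 0.20921536] [[ 0.484 -0.26   0.836]
 [ 0.153  0.965  0.212]
 [-0.862  0.026  0.507]]
[ 0.57696847 -0.19933402 -0.61411033  2.14791066 -0.39245617  0.66954554
  0.44776084]
```

View pics/w1.png

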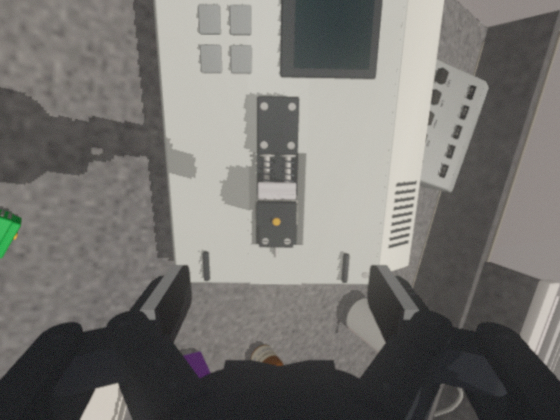

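Run:
```python
import cv2
im=cv2.imread("pics/w1.png")[85:260,165:405]
cv2.imwrite("pics/c2.png",cv2.resize(im,(800,583),interpolation=cv2.INTER_CUBIC))
```

```text
(no output)
```

View pics/c2.png

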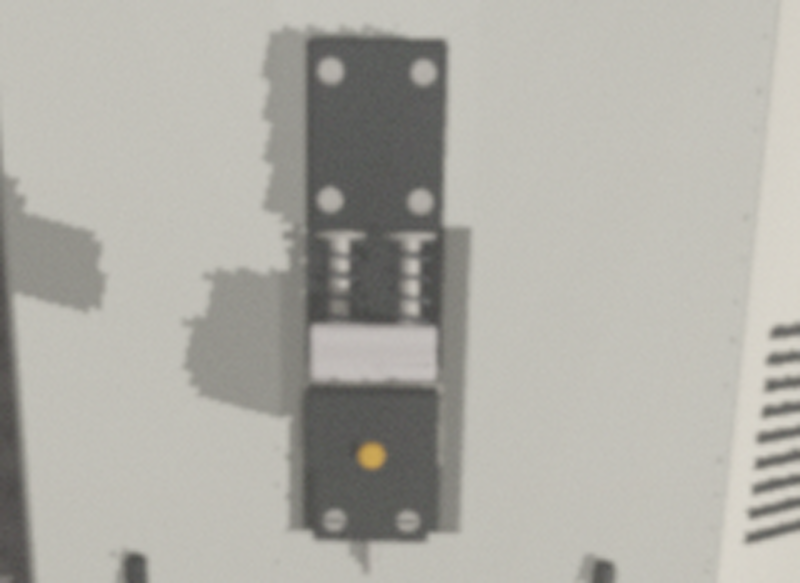

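```bash
cat > fit.py <<'E'
from h import *
import json
from scipy.optimize import least_squares
c=json.load(open("w1.json"))
P=[(-17,11,26),(17,11,26),(-15,26,20),(15,26,20),(-16,-41,-6),(16,-41,-6)]
U=[(305,387),(438,387),(308,323),(437,323),(315,540),(427,540)]
H=[(-1,90,0),(1,90,0),(-1,44,0),(1,44,0)];V=[(307,39),(446,41),(307,231),(442,233)]
px=lambda u:np.array(u)/(800/240)+[165,85]
def fr(v): return R.from_euler("zy",[v[3],-v[4]]).as_matrix()
def f(v,full=True):
    M=fr(v); r=[]
    for p,u in list(zip(P,U))+[((a*v[5]*1000,b,z),u) for (a,b,z),u in zip(H,V)]:
        r+=list(proj(c,v[:3]+M@np.array(p)/1000)-px(u))
    return np.array(r)
for free in (0,1):
    g=(lambda v:f(v)) if free else (lambda v:f(np.r_[v[:4],np.pi/6,v[5]]))
    s=least_squares(g,[.572,.064,.105,.25,np.pi/6,.018]); v=s.x
    print(np.round(v[:3]*1000,1),np.degrees(v[3:5]).round(2),v[5],np.abs(s.fun).max().round(2),np.sqrt((s.fun**2).mean()).round(2))
E
python3 fit.py
```

```text
[573.6  61.7 104.9] [11.31 30.18] 0.017220383524933422 3.77 2.17
[573.4  61.7 104.6] [11.28 27.87] 0.017209221357870494 3.56 2.14
```

```bash
cat >> fit.py <<'E'
print(s.fun.reshape(-1,2).round(1).tolist())
E
python3 fit.py
```

```text
[573.6  61.7 104.9] [11.31 30.18] 0.017220383524933422 3.77 2.17
[573.4  61.7 104.6] [11.28 27.87] 0.017209221357870494 3.56 2.14
[[-0.6, -3.0], [3.0, -2.7], [1.3, -3.6], [0.3, -3.2], [-1.6, 3.5], [-0.2, 3.4], [-0.6, 2.1], [-0.6, 2.5], [-0.6, 1.2], [-0.6, 1.2]]
```

```bash
python3 - <<'E'
from h import *
import json
c0=json.load(open("w1.json")); c=viewer.camera("wrist"); save(c,"w2")
print(np.round(np.array(c0["cam_to_world"]),4)); print(np.round(c["cam_to_world"],4))
g=lambda n:cv2.cvtColor(cv2.imread(f"pics/{n}.png"),cv2.COLOR_BGR2GRAY)
m=np.zeros((420,560),np.uint8); m[80:262,180:390]=255
cc,W=cv2.findTransformECC(g("w2"),g("w1"),np.eye(3,dtype=np.float32),cv2.MOTION_HOMOGRAPHY,(3,200,1e-6),m,5)
# warp maps template(w2)->input(w1); mask is on input
Wi=np.linalg.inv(W); np.save("Wi.npy",Wi)
for u in [(257,97),(277,222),(277,247)]:
    q=Wi@np.r_[u,1]; print(u,(q/q[2])[:2].round(1))
json.dump({k:np.array(c[k]).tolist() for k in("cam_to_world","intrinsics","k1")},open("w2.json","w"))
for t in "seat lip plate_face expired_mid".split():
    for d in mark_of(t,c)[:1]: print(t,d["conf"],(w(c,d["location"])*1000).round(1))
o=telemetry.get_obs(); print(o["clock"],o["position"],o["ee_rot"])
E
sed -e 's/w1.json/w2.json/' -e 's|^px=.*|Wi=np.load("Wi.npy"); px=lambda u:(lambda q:q[:2]/q[2])(Wi@np.r_[np.array(u)/(800/240)+[165,85],1])|' fit.py > fit2.py; python3 fit2.py
```

```text
[[ 0.84   -0.0988 -0.5335  0.4338]
 [ 0.2078  0.9669  0.1482  0.0994]
 [ 0.5012 -0.2353  0.8327  0.3279]
 [ 0.      0.      0.      1.    ]]
[[ 0.8361 -0.1022 -0.5389  0.4395]
 [ 0.2112  0.9667  0.1444  0.103 ]
 [ 0.5062 -0.2345  0.8299  0.3352]
 [ 0.      0.      0.      1.    ]]
(257, 97) [243.1 106.6]
(277, 222) [262.  224.2]
(277, 247) [261.9 249.4]
seat 0.64 [571.3  65.9 109.9]
lip 0.75 [573.6  56.5  99.7]
plate_face 0.93 [562.3  73.3 118.7]
expired_mid 0.63 [570.4  66.7 105.8]
4.5333 [0.52810054 0.04888862 0.20764716] [-0.05408629  0.4942333   0.12036166  0.85925619]
[572.1  61.5 106.4] [10.76 30.7 ] 0.01805558533890371 8.42 3.13
[572.   61.5 106.2] [10.74 28.98] 0.018029165362042198 8.39 3.12
[[-0.8, -0.1], [0.5, -4.8], [1.6, -2.1], [-1.5, -3.8], [0.5, 8.4], [-0.2, -1.8], [0.2, -4.2], [0.0, 7.1], [0.0, 0.3], [-0.3, 2.4]]
```

Run:
```python
import cv2
im=cv2.imread("pics/w2.png")[85:265,150:390]
cv2.imwrite("pics/c3.png",cv2.resize(im,(800,600),interpolation=cv2.INTER_CUBIC))
```

```text
(no output)
```

View pics/c3.png

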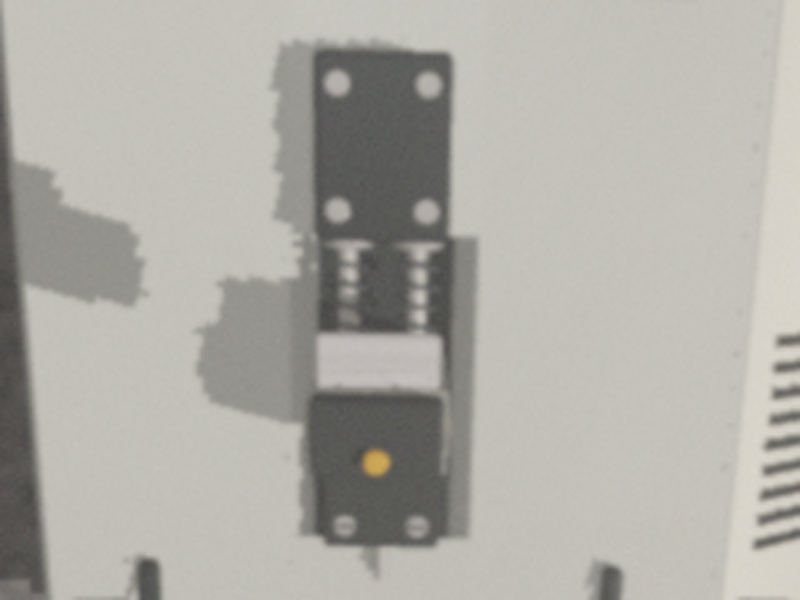

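```bash
cat > fit3.py <<'E'
from h import *
import json
from scipy.optimize import least_squares
c=json.load(open("w2.json"))
px=lambda u:np.array(u)/(800/240)+[150,85]
# name,(x,y,z),u
A=[("b",(-17,11,26),(311,396)),("b",(17,11,26),(444,396)),("fl",(-15,26,20),(318,334)),("fl",(15,26,20),(443,334)),
("r",(-16,-41,-6),(325,545)),("r",(16,-41,-6),(437,545)),("h",(-1,90,0),(316,52)),("h",(1,90,0),(451,53)),("h",(-1,44,0),(320,239)),("h",(1,44,0),(448,239))]
def run(use,roll):
    def f(v):
        M=R.from_euler("zyx",[v[3],-np.pi/6,v[5]*roll]).as_matrix(); r=[]
        for n,p,u in A:
            if n in use:
                p=np.array(p,float)
                if n=="h": p[0]*=v[4]*1000
                r+=list(proj(c,v[:3]+M@p/1000)-px(u))
        return np.array(r)
    s=least_squares(f,[.572,.064,.105,.2,.018,0]); v=s.x
    print(use,roll,np.round(v[:3]*1000,1),np.degrees(v[3]).round(2),"hw",v[4].round(4),"roll",np.degrees(v[5]).round(1),s.fun.reshape(-1,2).round(1).tolist())
run(["b","fl","r","h"],0);run(["b","r","h"],0);run(["h","r"],0);run(["b","h"],0);run(["b","fl"],0);run(["b","fl","r","h"],1)
E
python3 fit3.py
```

```text
['b', 'fl', 'r', 'h'] 0 [573.6  61.8 105.5] 11.46 hw 0.0167 roll 0.0 [[-1.1, -3.5], [2.0, -3.1], [-0.1, -4.3], [-0.2, -3.9], [-0.5, 3.7], [0.7, 4.0], [0.3, 2.1], [-0.2, 2.5], [-0.7, 1.7], [-0.2, 2.3]]
['b', 'r', 'h'] 0 [573.7  62.6 104.9] 11.44 hw 0.0167 roll 0.0 [[-1.1, -4.7], [1.9, -4.3], [-0.5, 2.6], [0.6, 2.8], [0.3, 1.2], [-0.2, 1.6], [-0.7, 0.7], [-0.2, 1.2]]
['h', 'r'] 0 [575.2  64.  101.8] 11.46 hw 0.017 roll 0.0 [[-0.2, 0.1], [0.6, 0.3], [0.4, 0.2], [-0.1, 0.6], [-0.6, -0.9], [-0.1, -0.4]]
['b', 'h'] 0 [568.6  61.8 114.9] 11.48 hw 0.016 roll 0.0 [[-2.2, -1.7], [2.9, -1.3], [0.3, -0.4], [-0.2, -0.0], [-0.7, 1.6], [-0.2, 2.1]]
['b', 'fl'] 0 [579.   57.8  97.1] 11.62 hw 0.018 roll 0.0 [[-0.3, -0.1], [1.0, 0.2], [0.5, -0.2], [-1.1, 0.1]]
['b', 'fl', 'r', 'h'] 1 [574.5  62.6 104.3] 15.89 hw 0.0162 roll 9.3 [[-1.7, -0.2], [1.2, 0.7], [-0.6, -1.6], [-0.6, -0.9], [0.7, -0.7], [1.0, 0.0], [0.3, -0.3], [0.3, 0.0], [-0.1, 1.1], [-0.1, 1.9]]
```

```bash
sed -i 's/"zyx"/"ZYX"/' fit3.py; python3 fit3.py
```

```text
['b', 'fl', 'r', 'h'] 0 [574.3  62.4 104.4] 13.2 hw 0.0163 roll 0.0 [[-1.2, -0.5], [1.7, -0.0], [-0.3, -1.9], [-0.3, -1.5], [0.3, 0.2], [0.8, 0.6], [-0.0, 0.0], [-0.1, 0.3], [-0.4, 1.3], [-0.3, 1.8]]
['b', 'r', 'h'] 0 [574.3  62.7 103.9] 13.05 hw 0.0163 roll 0.0 [[-1.4, -1.1], [1.6, -0.5], [0.1, -0.3], [0.5, 0.1], [0.1, -0.4], [-0.1, 0.0], [-0.5, 0.8], [-0.3, 1.4]]
['h', 'r'] 0 [574.3  63.  103.7] 12.93 hw 0.0164 roll 0.0 [[-0.0, -0.6], [0.4, -0.1], [0.3, -0.7], [0.1, -0.2], [-0.4, 0.5], [-0.3, 1.2]]
['b', 'h'] 0 [574.8  62.8 103.7] 13.35 hw 0.0164 roll 0.0 [[-1.0, -1.1], [1.8, -0.6], [-0.1, -0.3], [-0.2, -0.0], [-0.4, 0.9], [-0.2, 1.3]]
['b', 'fl'] 0 [580.3  60.4  94.4] 13.48 hw 0.018 roll 0.0 [[-0.2, 0.1], [0.8, 0.4], [0.5, -0.4], [-1.2, -0.1]]
['b', 'fl', 'r', 'h'] 1 [574.3  62.6 104.2] 12.98 hw 0.0162 roll 1.6 [[-1.3, 0.0], [1.7, 0.7], [-0.4, -1.5], [-0.3, -0.9], [0.2, -0.7], [0.6, -0.2], [0.1, -0.5], [0.1, 0.0], [-0.3, 1.2], [-0.3, 1.8]]
```

```bash
cat >> h.py <<'E'
S=np.array([573.5,63,104.7]); psi=np.radians(13.2)
M=R.from_euler("ZY",[psi,-np.pi/6]).as_matrix(); xs,ys,zs=M.T
def tool(M): return np.c_[-M[:,2],M[:,1],M[:,0]]
def to(P,Mt=None):
    o=telemetry.get_obs(); D=(np.array(P)-o["position"]*1000)/10
    r=(R.from_matrix(tool(M if Mt is None else Mt))*R.from_quat(o["ee_rot"]).inv()).as_rotvec()
    print("clock",round(o["clock"],2),"pos",np.round(o["position"]*1000,1),"shift cm",D.round(2),"turn",r.round(3),"F",np.round(o["ft_force"],1),"w",round(o["grip_width"],3))
E
python3 - <<'E'
from h import *
to(S+70*zs); to(S-7*zs); print(xs,ys,zs)
E
```

```text
clock 4.53 pos [528.1  48.9 207.6] shift cm [ 1.13  0.61 -4.23] turn [-0.027  0.    -0.033] F [0.2 0.2 1. ] w 0.999
clock 4.53 pos [528.1  48.9 207.6] shift cm [  4.88   1.49 -10.9 ] turn [-0.027  0.    -0.033] F [0.2 0.2 1. ] w 0.999
[0.84314406 0.19775765 0.5       ] [-0.22835087  0.9735789   0.        ] [-0.48678945 -0.11417544  0.8660254 ]
```

```bash
python3 -m crank '[[0,[0.57,0.3,-2.1],[-0.013,0,-0.016]],[0,[0.57,0.3,-2.1],[-0.014,0,-0.017]],[0,[1.22,0.28,-2.17],[0,0,0]],[0,[1.22,0.28,-2.17],[0,0,0]],[0,[0,0,0],[0,0,0]],[0,[0,0,0],[0,0,0]]]'
python3 - <<'E'
from h import *
to(S-7*zs)
c=viewer.camera("wrist"); save(c,"w3")
for t in ("expired_mid","seat","lip"):
  for d in mark_of(t,c)[:1]: print(t,d["conf"],(M.T@(w(c,d["location"])*1000-S)).round(1))
E
```

```text
clock: 5.03
position: [0.5629, 0.0608, 0.1208]
ee_rot: [-0.057, 0.498, 0.1, 0.86]
ft_force: [-0.4, 1.5, 1.0]
grip_width: 1.002
clock 5.03 pos [562.9  60.8 120.8] shift cm [ 1.4   0.3  -2.22] turn [-0.002 -0.003 -0.   ] F [-0.4  1.5  1. ] w 1.002
expired_mid 0.86 [ 1.4 -0.7  1.1]
seat 0.79 [-0.2  0.1  1.3]
lip 0.47 [ -12.2   62.8 -113.1]
```

```bash
python3 -m crank '[[0,[0.7,0.16,-1.15],[0,0,0]],[0,[0.7,0.16,-1.15],[0,0,0]],[0,[0,0,0],[0,0,0]],[1,[0,0,0],[0,0,0]],[1,[0,0,0],[0,0,0]],[1,[0,0,0],[0,0,0]],[1,[0,0,0],[0,0,0]],[1,[0,0,0],[0,0,0]]]' 60
python3 -c "
from h import *
to(S-7*zs)"
```

```text
clock: 5.9
position: [0.5774, 0.0631, 0.0997]
ee_rot: [-0.058, 0.497, 0.099, 0.86]
ft_force: [-10.6, -2.3, 12.4]
grip_width: 0.385
clock 5.9 pos [577.4  63.1  99.7] shift cm [-0.05  0.07 -0.1 ] turn [0.001 0.    0.001] F [-10.6  -2.3  12.4] w 0.385
```

```bash
python3 -m crank '[[1,[-0.08,0.29,0.05],[0,0,0]],[1,[-0.07,0.29,0],[0,0,0]],[1,[-0.07,0.32,0],[0,0,0]],[1,[0,0,0],[0,0,0]],[1,[0,0,0],[0,0,0]]]'
python3 - <<'E'
from h import *
to(S-7*zs); o=telemetry.get_obs(); print("tcp in seat",(M.T@(o["position"]*1000-S)).round(1), "F",(M.T@o["ft_force"]).round(1))
c=viewer.camera("wrist"); save(c,"w4")
for t in ("expired_mid","plate_face"):
  for d in mark_of(t,c)[:1]: print(t,d["conf"],(M.T@(w(c,d["location"])*1000-S)).round(1))
E
```

```text
clock: 6.32
position: [0.5753, 0.072, 0.0997]
ee_rot: [-0.058, 0.497, 0.099, 0.86]
ft_force: [-3.8, -4.1, 4.5]
grip_width: 0.388
clock 6.32 pos [575.3  72.   99.7] shift cm [ 0.16 -0.82 -0.1 ] turn [0.001 0.    0.001] F [-3.8 -4.1  4.5] w 0.388
tcp in seat [ 0.8  8.4 -6.3] F [-1.8 -3.1  6.2]
expired_mid 0.6 [-0.  10.7  0.5]
plate_face 0.59 [-1.7  9.8  1.9]
```

```bash
python3 -m crank '[[1,[-0.24,-0.06,0.43],[0,0,0]],[1,[-0.49,-0.11,0.87],[0,0,0]],[1,[-0.49,-0.11,0.87],[0,0,0]],[1,[-0.97,-0.23,1.73],[0,0,0]],[1,[-0.97,-0.23,1.73],[0,0,0]],[1,[-0.97,-0.23,1.73],[0,0,0]],[1,[0,0,0],[0,0,0]]]'
python3 - <<'E'
from h import *
o=telemetry.get_obs(); print("tcp in seat",(M.T@(o["position"]*1000-S)).round(1), "F",(M.T@o["ft_force"]).round(1),o["grip_width"])
c=viewer.camera("wrist"); save(c,"w5"); p=[w(c,d["location"])*1000 for d in mark_of("expired_mid",c)[:1]]
print((M.T@(p[0]-S)).round(1))
T=R.from_quat(o["ee_rot"]).as_matrix(); print("block in tool",(T.T@(p[0]-o["position"]*1000)).round(1))
E
```

```text
clock: 7.05
position: [0.5344, 0.063, 0.1762]
ee_rot: [-0.058, 0.495, 0.099, 0.861]
ft_force: [1.7, 0.0, -0.2]
grip_width: 0.386
tcp in seat [ 2.8  9.  81. ] F [ 1.3 -0.4 -1. ] 0.3862317049678497
[ 2.7 10.9 88.4]
block in tool [-7.5  1.9 -0. ]
```

View pics/w5.png

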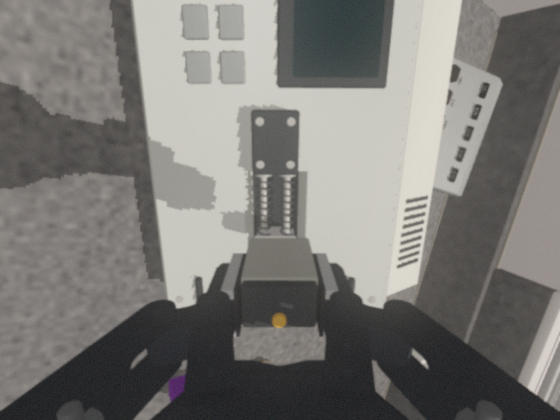

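```bash
python3 -m crank '[[1,[-0.4,-1,1],[-0.024,0.102,0]],[1,[-0.4,-1,1],[-0.024,0.102,0]],[1,[-0.4,-1,1],[-0.024,0.102,0]],[1,[-0.4,-1,1],[-0.024,0.102,0]],[1,[-0.4,-1,1],[-0.024,0.102,0]],[1,[-0.4,-2,0],[0,0,-0.12]],[1,[-0.4,-2,0],[0,0,-0.12]],[1,[-0.4,-2,0],[0,0,-0.12]],[1,[-0.4,-2,0],[0,0,-0.12]],[1,[-0.4,-2,0],[0,0,-0.12]],[1,[-0.4,-2,0],[0,0,-0.12]],[1,[-0.4,-2,0],[0,0,-0.12]]]'
python3 -m crank '[[1,[-0.4,-1.2,-1.3],[0,0,-0.12]],[1,[-0.4,-1.2,-1.3],[0,0,-0.12]],[1,[-0.4,-1.2,-1.3],[0,0,-0.12]],[1,[-0.4,-1.2,-1.3],[0,0,-0.12]],[1,[-0.4,-1.2,-1.3],[0,0,-0.12]],[1,[-0.4,-1.2,-1.3],[0,0,-0.12]],[1,[-0.4,-1.2,-1.3],[0,0,-0.12]],[1,[-0.4,-1.2,-1.3],[0,0,-0.12]],[1,[0,0,0],[0,0,0]],[1,[0,0,0],[0,0,0]]]'
python3 - <<'E'
from h import *
c=look("wrist",["tray","expired_mid"],"w6"); look("top",["tray"]); look("scene",["tray"])
to([455,-224.5,23],np.array([[0,1,0],[-1,0,0],[0,0,1.]]))
E
```

```text
clock: 8.15
position: [0.486, -0.128, 0.2214]
ee_rot: [0.214, 0.675, -0.214, 0.673]
ft_force: [0.8, 0.3, -0.5]
grip_width: 0.389
clock: 8.98
position: [0.4536, -0.2228, 0.1174]
ee_rot: [0.499, 0.502, -0.499, 0.5]
ft_force: [0.4, 1.4, -1.1]
grip_width: 0.387
wrist tray 0.95 [ 456.2 -223.8   -1.9] [282. 199.]
wrist expired_mid 0.91 [ 452.5 -216.5  125.5] [269. 275.]
wrist expired_mid 0.61 [362.6   3.8  16.1] [ 40. 299.]
top tray 0.59 [ 455.  -225.1    1.5] [320. 247.]
scene tray 0.93 [ 455.8 -227.9   -4.1] [334. 226.]
clock 9.33 pos [ 454.5 -222.9  119.5] shift cm [ 0.05 -0.16 -9.65] turn [ 0.    -0.    -0.003] F [ 0.2  1.  -1. ] w 0.391
```

```bash
python3 -m crank '[[1,[0.05,-0.15,-2.2],[0,0,0]],[1,[0,0,-2.2],[0,0,0]],[1,[0,0,-2.2],[0,0,0]],[1,[0,0,-1.6],[0,0,0]],[1,[0,0,-0.8],[0,0,0]],[1,[0,0,-0.4],[0,0,0]],[1,[0,0,-0.2],[0,0,0]],[1,[0,0,0],[0,0,0]]]'
```

```text
clock: 10.0
position: [0.455, -0.2248, 0.0236]
ee_rot: [0.5, 0.5, -0.5, 0.5]
ft_force: [-0.7, 0.1, -0.4]
grip_width: 0.387
```

```bash
python3 -m crank '[[1,[0,0,-0.1],[0,0,0]],[1,[0,0,-0.1],[0,0,0]],[1,[0,0,0],[0,0,0]],[1,[0,0,0],[0,0,0]]]'
```

```text
clock: 10.33
position: [0.4547, -0.2248, 0.0214]
ee_rot: [0.5, 0.5, -0.5, 0.5]
ft_force: [-0.2, 0.4, -1.1]
grip_width: 0.388
```

```bash
python3 -m crank '[[1,[0,0,-0.1],[0,0,0]],[1,[0,0,-0.1],[0,0,0]],[1,[0,0,0],[0,0,0]]]'
```

```text
clock: 10.58
position: [0.4549, -0.2249, 0.0206]
ee_rot: [0.499, 0.5, -0.5, 0.5]
ft_force: [-7.5, 3.3, 20.3]
grip_width: 0.387
```

```bash
python3 -m crank '[[0.4,[0,0,0.1],[0,0,0]],[0.4,[0,0,0],[0,0,0]],[0.4,[0,0,0],[0,0,0]],[0.35,[0,0,1],[0,0,0]],[0.3,[0,0,2.5],[0,0,0]],[0,[0,0,3.5],[0,0,0]],[0,[0,0,3.5],[0,0,0]],[0,[1.5,0.2,3],[0,0,0.12]],[0,[1.5,0.2,1],[0,0,0.12]],[0,[1.5,0.2,1],[0,0,0.12]],[0,[0,0,0],[0,0,0]],[0,[0,0,0],[0,0,0]]]'
python3 - <<'E'
from h import *
c=look("wrist",["fresh_mid","oil_bottle","jar","expired_mid","tray"],"w7")
import json; json.dump({k:np.array(c[k]).tolist() for k in("cam_to_world","intrinsics","k1")},open("w7.json","w"))
look("scene",["expired_mid","fresh_mid"]); to([0,0,0])
E
```

```text
clock: 11.58
position: [0.4999, -0.2184, 0.1755]
ee_rot: [0.402, 0.581, -0.402, 0.581]
ft_force: [-1.4, -0.2, -0.6]
grip_width: 1.0
wrist fresh_mid 0.68 [ 646.  -214.2   26.8] [337.  38.]
wrist fresh_mid 0.65 [ 556.9 -159.3   25.7] [243. 116.]
wrist oil_bottle 0.84 [ 666.8 -172.3    3.9] [299.   2.]
wrist jar 0.86 [ 608.  -260.9    1.3] [360. 103.]
wrist expired_mid 0.64 [360.    1.3  17.8] [ 45. 241.]
wrist expired_mid 0.58 [ 450.5 -220.6   28.2] [266. 239.]
wrist tray 0.77 [ 454.  -226.2    0.9] [273. 228.]
scene expired_mid 0.52 [ 457.9 -220.5   24.7] [333. 218.]
scene fresh_mid 0.82 [ 559.7 -158.1   23.3] [280. 221.]
scene fresh_mid 0.77 [ 644.3 -216.2   23.5] [258. 195.]
scene fresh_mid 0.64 [ 736.5 -234.8   22.1] [229. 179.]
clock 12.03 pos [ 499.3 -218.8  174.9] shift cm [-49.93  21.88 -17.49] turn [-0.268 -0.505  1.405] F [ 0.4  0.3 -0.5] w 0.999
```

View pics/w7.png

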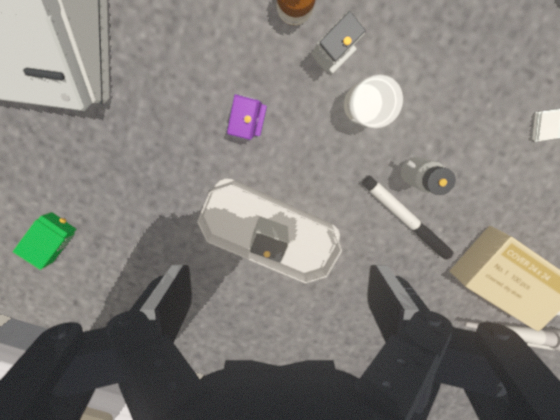

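Run:
```python
from h import *
import json
c=json.load(open("w7.json"))
a=unproj_z(c,(332,71),.009);b=unproj_z(c,(356,48),.009); d=b-a; print(d*1000,np.degrees(np.arctan2(d[1],d[0])))
f=np.radians(-30); Mt=R.from_euler("Z",f).as_matrix(); to([645.5,-214.7,150],Mt)
```

```text
[ 25.62555744 -12.84810731   0.        ] -26.6282088374024
clock 12.03 pos [ 499.3 -218.8  174.9] shift cm [14.62  0.41 -2.49] turn [ 0.    -0.001  0.687] F [ 0.4  0.3 -0.5] w 0.999
```

```bash
python3 -m crank '[[0,[2.09,0.06,0],[0,0,0.106]],[0,[2.09,0.06,0],[0,0,0.106]],[0,[2.09,0.06,0],[0,0,0.106]],[0,[2.09,0.06,0],[0,0,0.106]],[0,[2.09,0.06,0],[0,0,0.106]],[0,[2.09,0.06,0],[0,0,0.106]],[0,[2.09,0.06,0],[0,0,0.106]],[0,[0,0,0],[0,0,0]],[0,[0,0,0],[0,0,0]],[0,[0,0,0],[0,0,0]]]'
python3 - <<'E'
from h import *
c=look("wrist",["fresh_mid","oil_bottle","jar"],"w8")
import json; json.dump({k:np.array(c[k]).tolist() for k in("cam_to_world","intrinsics","k1")},open("w8.json","w"))
u=proj(c,[.6455,-.2147,.03]).astype(int)-[75,56]; print(u)
cv2.imwrite("pics/c8.png",cv2.resize(cv2.imread("pics/w8.png")[u[1]:u[1]+112,u[0]:u[0]+150],None,fx=5,fy=5,interpolation=cv2.INTER_CUBIC))
to([645.5,-214.7,25],R.from_euler("Z",-np.radians(27)).as_matrix())
E
```

```text
clock: 12.87
position: [0.6453, -0.2146, 0.1747]
ee_rot: [0.164, 0.688, -0.165, 0.687]
ft_force: [0.6, 0.3, -0.5]
grip_width: 1.001
wrist fresh_mid 0.85 [ 644.5 -211.    28.8] [279. 194.]
wrist fresh_mid 0.75 [ 733.7 -234.9   27.8] [372. 174.]
wrist fresh_mid 0.69 [ 557.3 -162.3   27.1] [177. 189.]
wrist oil_bottle 0.6 [ 665.6 -170.1    4.1] [279. 143.]
wrist jar 0.84 [ 6.106e+02 -2.611e+02 -4.000e-01] [272. 239.]
[206 140]
clock 13.07 pos [ 645.2 -215.   175.4] shift cm [  0.03   0.03 -15.04] turn [ 0.001 -0.001 -0.002] F [0.2 1.  0.2] w 1.004
```

View pics/c8.png

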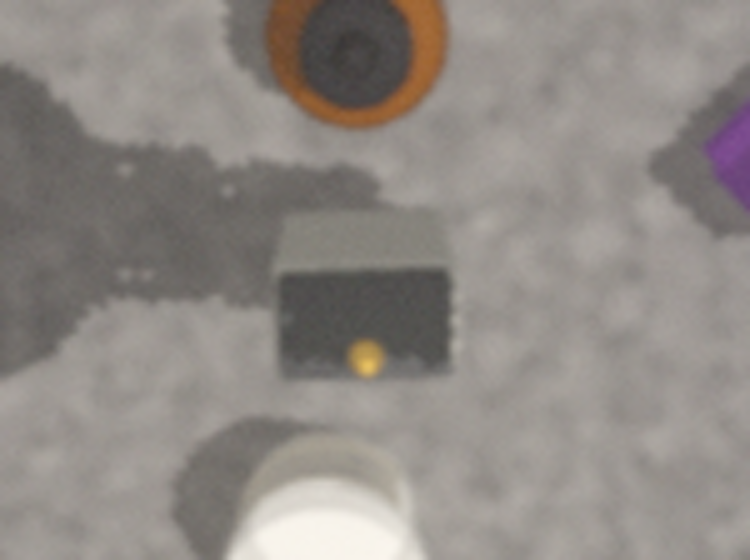

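Run:
```python
from h import *
import json
c=json.load(open("w8.json"))
q=[unproj_z(c,np.array(u)/5+[206,140],.052)*1000 for u in [(279,272),(450,267),(283,378),(453,375)]]
d1=q[1]-q[0];d2=q[3]-q[2];e=(q[0]+q[1]-q[2]-q[3])/2
print(np.mean(q,0),[np.linalg.norm(x).round(1) for x in(d1,d2,e)],[np.degrees(np.arctan2(x[1],x[0])).round(1) for x in (d1,d2)],np.degrees(np.arctan2(-e[0],e[1])).round(1))
```

```text
[ 643.08049927 -215.32366594   52.        ] [np.float64(30.8), np.float64(31.3), np.float64(20.3)] [np.float64(-25.2), np.float64(-25.9)] -25.1
```

```bash
python3 -m crank '[[0,[-0.07,0.05,-3.5],[0,0,0.026]],[0,[0,0,-3.5],[0,0,0]],[0,[0,0,-3.5],[0,0,0]],[0,[0,0,-3],[0,0,0]],[0,[0,0,-2],[0,0,0]],[0,[0,0,0],[0,0,0]],[1,[0,0,0],[0,0,0]],[1,[0,0,0],[0,0,0]],[1,[0,0,0],[0,0,0]],[1,[0,0,0],[0,0,0]],[1,[0,0,0],[0,0,0]],[1,[0,0,0],[0,0,0]]]' 60
python3 -m crank '[[1,[0,0,0.3],[0,0,0]],[1,[0,0,1],[0,0,0]],[1,[0,0,2.5],[0,0,0]],[1,[0,0,3],[0,0,0]],[1,[0,0,3],[0,0,0]],[1,[0,0,3],[0,0,0]],[1,[0,0,0],[0,0,0]],[1,[0,0,0],[0,0,0]]]'
python3 - <<'E'
from h import *
c=viewer.camera("wrist"); save(c,"w9"); o=telemetry.get_obs(); T=R.from_quat(o["ee_rot"]).as_matrix()
for d in mark_of("fresh_mid",c)[:3]:
  p=w(c,d["location"])*1000; print(d["conf"],p.round(1),"in tool",(T.T@(p-o["position"]*1000)).round(1))
for d in mark_of("oil_bottle",c)[:1]+mark_of("jar",c)[:1]: print((w(c,d["location"])*1000).round(1))
u=(165,150)
cv2.imwrite("pics/c9.png",cv2.resize(cv2.imread("pics/w9.png")[170:370,150:410],None,fx=3,fy=3,interpolation=cv2.INTER_CUBIC))
to(S+70*zs)
E
```

```text
clock: 14.07
position: [0.6463, -0.2143, 0.0221]
ee_rot: [0.155, 0.689, -0.155, 0.691]
ft_force: [-0.8, 0.5, 7.2]
grip_width: 0.386
clock: 14.73
position: [0.6462, -0.2141, 0.151]
ee_rot: [0.154, 0.689, -0.155, 0.691]
ft_force: [1.1, -0.7, -1.9]
grip_width: 0.39
0.92 [ 647.1 -215.9  154.7] in tool [-5.8 -0.9  2.5]
0.91 [ 561.3 -162.4   21.1] in tool [127.7  10.9 -98.1]
0.82 [ 733.8 -235.8   29.3] in tool [119.7  18.3  89.3]
[ 665.7 -170.2    3.4]
[ 611.1 -261.5    1.4]
clock 14.93 pos [ 644.3 -213.9  146.7] shift cm [-10.49  26.89   1.86] turn [-0.055 -0.533  0.656] F [-0.4 -0.1 -0.5] w 0.384
```

View pics/c9.png

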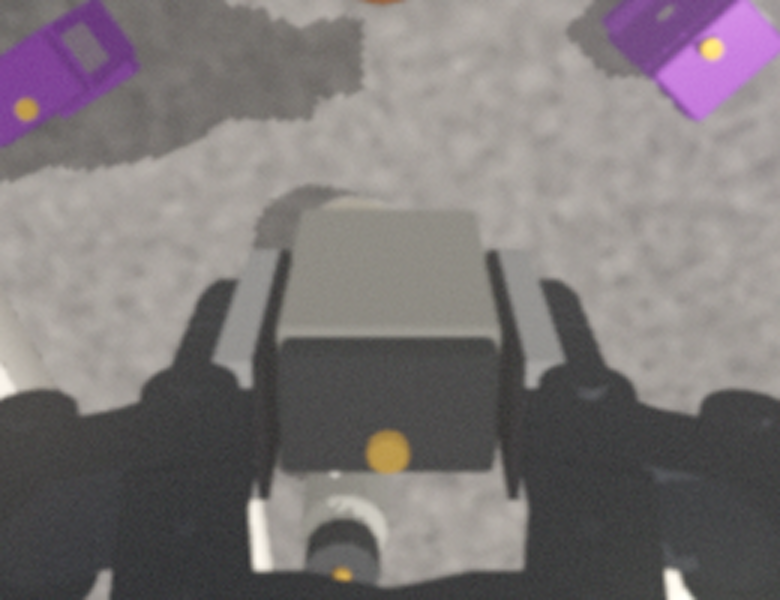

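```bash
cat > wp.py <<'E'
from h import *
W=dict(A=(.8,-40,75),B=(.8,-38,26),C=(.8,10.5,26),D=(.8,10.5,0),E=(.8,10.5,-3.5))
for k,v in W.items(): print(k,(S+M@np.array(v)).round(1)); to(S+M@np.array(v))
o=telemetry.get_obs(); print("tcp seat",(M.T@(o["position"]*1000-S)).round(1),"F",(M.T@o["ft_force"]).round(1))
E
python3 wp.py
```

```text
A [546.8  15.7 170.1]
clock 14.93 pos [ 644.3 -213.9  146.7] shift cm [-9.75 22.96  2.34] turn [-0.055 -0.533  0.656] F [-0.4 -0.1 -0.5] w 0.384
B [570.2  23.2 127.6]
clock 14.93 pos [ 644.3 -213.9  146.7] shift cm [-7.41 23.71 -1.91] turn [-0.055 -0.533  0.656] F [-0.4 -0.1 -0.5] w 0.384
C [559.1  70.4 127.6]
clock 14.93 pos [ 644.3 -213.9  146.7] shift cm [-8.52 28.43 -1.91] turn [-0.055 -0.533  0.656] F [-0.4 -0.1 -0.5] w 0.384
D [571.8  73.4 105.1]
clock 14.93 pos [ 644.3 -213.9  146.7] shift cm [-7.25 28.73 -4.16] turn [-0.055 -0.533  0.656] F [-0.4 -0.1 -0.5] w 0.384
E [573.5  73.8 102.1]
clock 14.93 pos [ 644.3 -213.9  146.7] shift cm [-7.08 28.77 -4.46] turn [-0.055 -0.533  0.656] F [-0.4 -0.1 -0.5] w 0.384
tcp seat [  25.9 -285.8   33.5] F [-0.6 -0.  -0.2]
```

```bash
python3 -m crank '[[1,[-1.4,2,1.6],[-0.0055,-0.0533,0.0656]],[1,[-1.4,2,1.6],[-0.0055,-0.0533,0.0656]],[1,[-1.4,2,1.6],[-0.0055,-0.0533,0.0656]],[1,[-1.4,2,1.6],[-0.0055,-0.0533,0.0656]],[1,[-1.4,2,1.6],[-0.0055,-0.0533,0.0656]],[1,[-0.55,2.6,-1.13],[-0.0055,-0.0533,0.0656]],[1,[-0.55,2.6,-1.13],[-0.0055,-0.0533,0.0656]],[1,[-0.55,2.6,-1.13],[-0.0055,-0.0533,0.0656]],[1,[-0.55,2.6,-1.13],[-0.0055,-0.0533,0.0656]],[1,[-0.55,2.6,-1.13],[-0.0055,-0.0533,0.0656]],[1,[0,0,0],[0,0,0]],[1,[0,0,0],[0,0,0]]]'
python3 wp.py | sed -n 3,6p
python3 - <<'E'
from h import *
c=viewer.camera("wrist"); save(c,"w10")
o=telemetry.get_obs(); T=R.from_quat(o["ee_rot"]).as_matrix()
for d in mark_of("fresh_mid",c)[:2]:
  p=w(c,d["location"])*1000; print(d["conf"],"in tool",(T.T@(p-o["position"]*1000)).round(1))
to(S+M@[.8,-38,26])
E
```

```text
clock: 15.93
position: [0.5459, 0.0166, 0.1699]
ee_rot: [-0.057, 0.497, 0.1, 0.86]
ft_force: [0.6, -0.6, 0.5]
grip_width: 0.387
B [570.2  23.2 127.6]
clock 15.93 pos [545.9  16.6 169.9] shift cm [ 2.43  0.66 -4.23] turn [-0.001 -0.001 -0.001] F [ 0.6 -0.6  0.5] w 0.387
C [559.1  70.4 127.6]
clock 15.93 pos [545.9  16.6 169.9] shift cm [ 1.32  5.38 -4.23] turn [-0.001 -0.001 -0.001] F [ 0.6 -0.6  0.5] w 0.387
0.83 in tool [ 109.8 -174.7 -100.4]
clock 16.03 pos [548.   15.4 171.8] shift cm [ 2.22  0.77 -4.42] turn [-0.001  0.002  0.001] F [ 0.4  0.8 -1.1] w 0.388
```

```bash
python3 -m crank '[[1,[0.9,0.3,-1.6],[0,0,0]],[1,[0.9,0.3,-1.6],[0,0,0]],[1,[0.53,0.12,-1.1],[0,0,0]],[1,[0,0,0],[0,0,0]],[1,[0,0,0],[0,0,0]]]'
python3 - <<'E'
from h import *
for i in range(3):
  c=viewer.camera(["scene","top","scene"][i]); o=telemetry.get_obs(); print("tcp seat",(M.T@(o["position"]*1000-S)).round(1),"F",(M.T@o["ft_force"]).round(1))
E
```

```text
clock: 16.45
position: [0.5712, 0.0229, 0.1285]
ee_rot: [-0.056, 0.496, 0.1, 0.861]
ft_force: [0.0, 0.3, -0.5]
grip_width: 0.384
tcp seat [  2.4 -38.6  26.7] F [-1.1  0.3 -0.3]
tcp seat [  2.6 -38.7  27. ] F [ 0.2  0.3 -0.6]
tcp seat [  2.7 -38.8  27.1] F [-0.  -0.2 -0.5]
```

```bash
python3 -m crank '[[1,[-0.2,0.8,-0.03],[0,0,0]],[1,[-0.2,0.8,-0.03],[0,0,0]],[1,[-0.2,0.8,-0.03],[0,0,0]],[1,[-0.2,0.8,-0.03],[0,0,0]],[1,[-0.21,0.8,-0.03],[0,0,0]],[1,[-0.21,0.77,-0.03],[0,0,0]],[1,[0,0,0],[0,0,0]],[1,[0,0,0],[0,0,0]]]'
python3 - <<'E'
from h import *
for i in range(2):
  c=viewer.camera("wrist"); o=telemetry.get_obs(); print("tcp seat",(M.T@(o["position"]*1000-S)).round(1),"F",(M.T@o["ft_force"]).round(1),o["grip_width"])
save(c,"w11"); T=R.from_quat(o["ee_rot"]).as_matrix()
for t in("fresh_mid","plate_face"):
  for d in mark_of(t,c)[:2]:
    p=w(c,d["location"])*1000; print(t,d["conf"],"in tool",(T.T@(p-o["position"]*1000)).round(1),"seat",(M.T@(p-S)).round(1))
E
```

```text
clock: 17.27
position: [0.5597, 0.0699, 0.1281]
ee_rot: [-0.058, 0.495, 0.099, 0.861]
ft_force: [3.1, -4.4, 1.9]
grip_width: 0.389
tcp seat [ 1.2  9.7 26. ] F [ 1.6 -5.   0.9] 0.38705516171891385
tcp seat [ 0.9  9.7 25.9] F [ 1.3 -4.7  1.2] 0.38144688370188207
fresh_mid 0.91 in tool [-4.9 -2.4  2.1] seat [ 3.   7.3 30.8]
fresh_mid 0.7 in tool [140.8  53.  -12.8] seat [ -11.3   62.5 -115. ]
plate_face 0.66 in tool [ 4.5  7.7 -3. ] seat [-2.1 17.4 21.3]
```

```bash
python3 - <<'E'
import cv2,numpy as np
for n in("w5","w9","w10","w11"):
    im=cv2.imread(f"pics/{n}.png")[295:350,250:310]; h=cv2.cvtColor(im,cv2.COLOR_BGR2HSV)
    m=((h[...,0]>12)&(h[...,0]<30)&(h[...,1]>110)&(h[...,2]>110)).astype(np.uint8)
    k,l,s,ce=cv2.connectedComponentsWithStats(m); i=1+np.argmax(s[1:,4]); print(n,ce[i].round(1)+[250,295],s[i,4])
E
python3 -m crank '[[1,[-0.03,0.13,0],[0,0,0]],[1,[0.4,0.09,-0.7],[0,0,0]],[1,[0.4,0.09,-0.7],[0,0,0]],[1,[0.3,0.07,-0.52],[0,0,0]],[1,[0,0,0],[0,0,0]],[1,[0,0,0],[0,0,0]]]'
python3 wp.py | tail -1
```

```text
w5 [278.7 320. ] 171
w9 [278.8 320.2] 157
w10 [278.8 320.7] 167
w11 [278.7 320.6] 153
clock: 17.97
position: [0.5687, 0.0742, 0.1064]
ee_rot: [-0.057, 0.497, 0.1, 0.86]
ft_force: [2.1, -3.9, -3.0]
grip_width: 0.388
tcp seat [-1.  12.   2.6] F [-0.5 -4.3 -3.2]
```

```bash
python3 -m crank '[[1,[0.17,0.02,-0.12],[0,0,0]],[1,[0.15,0.03,-0.26],[0,0,0]],[1,[0,0,0],[0,0,0]],[1,[0,0,0],[0,0,0]]]'
python3 wp.py | tail -1
```

```text
clock: 18.3
position: [0.5722, 0.0747, 0.1032]
ee_rot: [-0.057, 0.496, 0.1, 0.86]
ft_force: [2.8, -4.7, -2.6]
grip_width: 0.383
tcp seat [ 0.4 11.7 -2. ] F [ 0.2 -5.2 -3.1]
```

```bash
python3 -m crank '[[1,[0.07,0.02,-0.13],[0,0,0]],[1,[0,0,0],[0,0,0]],[1,[0,0,0],[0,0,0]]]'
python3 wp.py | tail -1
python3 -m crank '[[1,[0.05,0.01,-0.09],[0,0,0]],[1,[0,0,0],[0,0,0]],[1,[0,0,0],[0,0,0]]]'
python3 wp.py | tail -1
```

```text
clock: 18.55
position: [0.5728, 0.0748, 0.1024]
ee_rot: [-0.057, 0.497, 0.099, 0.86]
ft_force: [-13.4, -6.6, 16.6]
grip_width: 0.388
tcp seat [ 0.6 11.7 -3. ] F [-4.3 -3.4 21.6]
clock: 18.8
position: [0.5729, 0.0749, 0.1023]
ee_rot: [-0.058, 0.497, 0.099, 0.86]
ft_force: [-42.9, -11.9, 50.4]
grip_width: 0.387
tcp seat [ 0.6 11.7 -3.1] F [-13.3  -1.8  65.9]
```

```bash
python3 -m crank '[[1,[-0.07,-0.02,0.13],[0,0,0]],[1,[0,0,0],[0,0,0]],[1,[0.06,-0.27,0],[0,0,0]],[1,[0.06,-0.27,0],[0,0,0]],[1,[0.06,-0.27,0],[0,0,0]],[1,[0.06,-0.23,0],[0,0,0]],[1,[0,0,0],[0,0,0]],[1,[0,0,0],[0,0,0]]]'
python3 wp.py | tail -1
```

```text
clock: 19.47
position: [0.5751, 0.0656, 0.1027]
ee_rot: [-0.057, 0.496, 0.1, 0.861]
ft_force: [-5.9, -1.4, 6.6]
grip_width: 0.383
tcp seat [ 0.9  2.1 -2.9] F [-2.   0.   8.8]
```

```bash
python3 -m crank '[[1,[0.03,-0.14,0],[0,0,0]],[1,[0,0,0],[0,0,0]]]'; python3 wp.py | tail -1
python3 -m crank '[[0.5,[0,0,0],[0,0,0]],[0.4,[0,0,0],[0,0,0]],[0.3,[0,0,0],[0,0,0]],[0.2,[0,0,0],[0,0,0]],[0,[0,0,0],[0,0,0]],[0,[0,0,0],[0,0,0]]]'
python3 - <<'E'
from h import *
o=telemetry.get_obs(); print("tcp seat",(M.T@(o["position"]*1000-S)).round(1),"F",(M.T@o["ft_force"]).round(1))
c=viewer.camera("wrist"); save(c,"w12"); T=R.from_quat(o["ee_rot"]).as_matrix()
for t in("fresh_mid","plate_face","lip"):
  for d in mark_of(t,c)[:1]:
    p=w(c,d["location"])*1000; print(t,d["conf"],"seat",(M.T@(p-S)).round(1))
im=cv2.imread("pics/w12.png")[200:400,200:360]; h=cv2.cvtColor(im,cv2.COLOR_BGR2HSV)
m=((h[...,0]>12)&(h[...,0]<30)&(h[...,1]>110)&(h[...,2]>110)).astype(np.uint8)
k,l,s,ce=cv2.connectedComponentsWithStats(m); i=1+np.argmax(s[1:,4]); print(ce[i].round(1)+[200,200],s[i,4])
E
```

```text
clock: 19.63
position: [0.5752, 0.0655, 0.1026]
ee_rot: [-0.057, 0.496, 0.101, 0.86]
ft_force: [-10.5, 2.9, 9.9]
grip_width: 0.385
tcp seat [ 0.9  2.1 -2.9] F [-3.3  5.2 13.3]
clock: 20.13
position: [0.5759, 0.0634, 0.1028]
ee_rot: [-0.057, 0.496, 0.1, 0.861]
ft_force: [0.3, 0.5, -0.1]
grip_width: 1.001
tcp seat [ 1.1 -0.1 -2.8] F [ 0.3  0.4 -0.3]
fresh_mid 0.63 seat [ 1.9 -0.4  0.8]
plate_face 0.73 seat [ 1.5 13.2 23.5]
[278.4 316.6] 160
```

```bash
python3 -m crank '[[0,[-0.73,-0.17,1.3],[0,0,0]],[0,[-1.22,-0.28,2.17],[0,0,0]],[0,[-1.22,-0.28,2.17],[0,0,0]],[0,[-0.8,-0.36,2.42],[0.013,0,0.016]],[0,[-0.8,-0.36,2.42],[0.014,0,0.017]],[0,[0,0,0],[0,0,0]],[0,[0,0,0],[0,0,0]],[0,[0,0,0],[0,0,0]]]'
python3 - <<'E'
from h import *
c=viewer.camera("wrist"); save(c,"w13"); o=telemetry.get_obs(); print(o["position"],o["ee_rot"])
for t in("fresh_mid","plate_face","lip","seat"):
  for d in mark_of(t,c)[:1]:
    p=w(c,d["location"])*1000; print(t,d["conf"],"seat",(M.T@(p-S)).round(1))
a=cv2.imread("pics/w2.png")[85:265,170:370]; b=cv2.imread("pics/w13.png")[85:265,170:370]
cv2.imwrite("pics/cmp.png",cv2.resize(np.hstack([a,b]),(800,360),interpolation=cv2.INTER_CUBIC))
E
```

```text
clock: 21.0
position: [0.5305, 0.0489, 0.2023]
ee_rot: [-0.054, 0.494, 0.12, 0.859]
ft_force: [-0.8, 0.2, -0.4]
grip_width: 1.002
[0.53029157 0.04917249 0.20178209] [-0.053688    0.49452204  0.12003266  0.85916105]
fresh_mid 0.64 seat [ 4.7  1.6 -0.5]
plate_face 0.92 seat [-0.4 13.  21.5]
lip 0.56 seat [-3.4 -9.3 -4.4]
```

View pics/cmp.png

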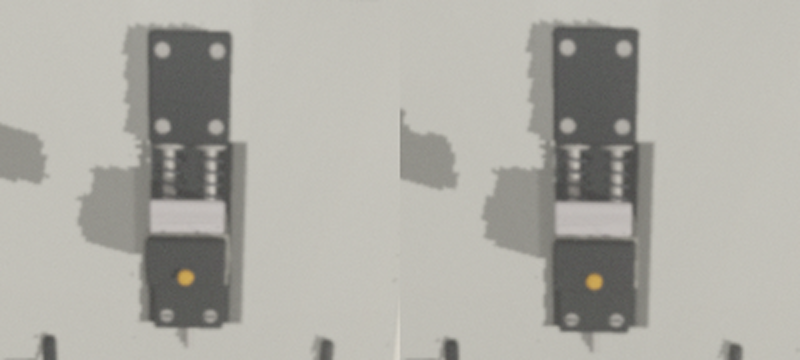

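Run:
```python
from h import *
import json
c2=json.load(open("w2.json")); c=viewer.camera("wrist"); save(c,"w14"); P={}
def un(c,uv,z):
    K=np.array(c["intrinsics"]); d=(np.array(uv)-K[:2,2])/[K[0,0],K[1,1]]; s=d.copy()
    for _ in range(20): s=d/(1+c["k1"]*(s@s))
    C=np.array(c["cam_to_world"]); r=M.T@(C[:3,:3]@[s[0],-s[1],-1]); o=M.T@(C[:3,3]*1000-S); return (o+r*(z-o[2])/r[2])[:2]
def blob(im,u,col=False):
    x,y=np.round(u).astype(int); k=6; p=im[y-k:y+k+1,x-k:x+k+1].astype(float); g=p[...,2]-p[...,0] if col else p.mean(2)
    g=np.clip(g-np.median(g)-.3*(g.max()-np.median(g)),0,None); Y,X=np.mgrid[-k:k+1,-k:k+1]; return np.array([x+(g*X).sum()/g.sum(),y+(g*Y).sum()/g.sum()])
L=[[(162,49),(217,51),(162,127),(216,128),(167,316),(210,316),(186,278)],[(567,47),(623,48),(568,126),(622,127),(571,320),(616,320),(594,282)]]
for n,cc,l,o in(("w2",c2,L[0],0),("w14",c,L[1],400)):
    im=cv2.imread(f"pics/{n}.png"); q=[]
    for i,u in enumerate(l):
        uv=blob(im,[(u[0]-o)/2+170,u[1]/2+85],i==6); q.append(un(cc,uv,0 if i<4 else -6 if i<6 else 26))
    q=np.array(q); print(n,q.round(1).tolist(),"pin-housing",(q[6]-q[:4].mean(0)).round(2),"pin-fixed",(q[6]-q[4:6].mean(0)).round(2))
for t in("tray","expired_mid","reference","oil_bottle","jar"): pass
look("scene",["tray","expired_mid","reference","oil_bottle","jar"]); look("top",["expired_mid","reference","oil_bottle","jar"])
print(telemetry.get_obs()["clock"])
```

```text
w2 [[-11.1, 82.5], [11.2, 82.3], [-11.2, 51.9], [11.3, 51.8], [-10.8, -38.1], [10.3, -38.0], [-0.4, -6.1]] pin-housing [ -0.44 -73.27] pin-fixed [-0.19 31.91]
w14 [[-11.1, 82.4], [11.2, 82.3], [-11.3, 52.0], [11.1, 51.9], [-10.9, -36.0], [10.0, -35.8], [0.5, -6.2]] pin-housing [  0.58 -73.36] pin-fixed [ 0.95 29.69]
scene tray 0.98 [ 456.1 -223.4   -1.8] [333. 226.]
scene expired_mid 0.79 [ 458.6 -221.9   26.2] [333. 217.]
scene expired_mid 0.77 [358.4   2.2   9.5] [336. 309.]
scene reference 0.36 [561.1  68.8 120. ] [225. 259.]
scene oil_bottle 0.76 [ 6.636e+02 -1.735e+02 -1.000e-01] [243. 211.]
top expired_mid 0.71 [ 453.3 -225.4   28.9] [321. 248.]
top reference 0.44 [ 565.6 -339.4    4.8] [358. 209.]
top oil_bottle 0.42 [ 665.8 -171.7   -0.7] [300. 176.]
top jar 0.72 [ 617.2 -259.4   -3.2] [330. 192.]
21.85
```

Run:
```python
import cv2,numpy as np
from h import *
import json
c2=json.load(open("w2.json"))
for n,x0 in(("w2",170+162/2),("w14",170+167/2)):
    g=cv2.cvtColor(cv2.imread(f"pics/{n}.png"),cv2.COLOR_BGR2GRAY)
    x=int(round(170+(167 if n=="w2" else 171)/2)); print(n,x,g[194:258,x-1:x+2].mean(1).astype(int).tolist())
    xm=int(round(170+(186 if n=="w2" else 194)/2)); print(" mid",xm,g[180:258,xm+6:xm+9].mean(1).astype(int).tolist())
for p in [(0,-38,-6),(0,11,26),(0,-11,26),(0,82,0),(0,-38,0)]: print(p,proj(c2,(S+M@np.array(p))/1000).round(1))
c=viewer.camera("wrist"); print(np.round(np.array(c["cam_to_world"])-c2["cam_to_world"],4)); 
for p in [(0,-38,-6),(0,11,26),(0,-11,26),(0,82,0),(0,-38,0)]: print(p,proj(c,(S+M@np.array(p))/1000).round(1))
```

```text
w2 254 [187, 186, 186, 189, 191, 189, 179, 148, 121, 95, 78, 80, 85, 88, 88, 88, 87, 87, 89, 89, 89, 89, 88, 88, 89, 88, 87, 87, 86, 86, 86, 88, 87, 88, 87, 88, 88, 91, 90, 90, 89, 89, 89, 90, 93, 113, 147, 156, 140, 141, 149, 129, 104, 94, 124, 173, 188, 191, 189, 189, 191, 190, 189, 189]
 mid 263 [85, 86, 84, 82, 105, 147, 175, 187, 189, 191, 189, 187, 187, 186, 187, 187, 186, 191, 191, 191, 178, 150, 124, 100, 82, 80, 83, 88, 88, 90, 88, 90, 88, 87, 89, 88, 89, 89, 89, 89, 89, 89, 89, 89, 90, 88, 90, 87, 88, 88, 90, 89, 90, 90, 89, 90, 89, 89, 89, 90, 91, 95, 98, 97, 95, 92, 91, 91, 114, 160, 183, 189, 190, 190, 189, 190, 190, 189]
w14 256 [185, 185, 185, 187, 185, 188, 189, 187, 173, 143, 119, 95, 77, 79, 85, 86, 88, 89, 89, 87, 87, 86, 86, 87, 87, 88, 87, 87, 87, 88, 87, 89, 89, 90, 89, 88, 87, 91, 86, 91, 89, 88, 88, 89, 88, 89, 89, 97, 128, 155, 159, 135, 143, 148, 126, 99, 97, 131, 173, 186, 189, 188, 188, 189]
 mid 267 [94, 91, 92, 87, 85, 94, 119, 159, 181, 188, 189, 190, 188, 185, 184, 184, 186, 186, 184, 188, 191, 189, 180, 152, 123, 99, 83, 80, 83, 85, 87, 87, 88, 88, 88, 89, 89, 89, 87, 87, 88, 89, 87, 87, 88, 88, 88, 88, 88, 88, 88, 88, 89, 89, 88, 90, 89, 91, 88, 88, 90, 91, 92, 98, 107, 107, 107, 103, 96, 91, 93, 122, 171, 186, 189, 189, 188, 189]
(0, -38, -6) [264.4 245.4]
(0, 11, 26) [263.  202.7]
(0, -11, 26) [262.9 229.1]
(0, 82, 0) [264.5 110.2]
(0, -38, 0) [264.2 247.8]
[[ 0.0005  0.0014  0.0005  0.0015]
 [-0.0015  0.0002  0.0006 -0.0003]
 [-0.0003  0.0003  0.0002 -0.0063]
 [ 0.      0.      0.      0.    ]]
(0, -38, -6) [266.6 247.2]
(0, 11, 26) [265.4 203.8]
(0, -11, 26) [265.3 230.8]
(0, 82, 0) [266.7 108.9]
(0, -38, 0) [266.3 249.7]
```

```bash
python3 -c "
from workcell import manip; print(manip.hand_in())"
```

```text
the job is handed in; nothing more can be done
None
```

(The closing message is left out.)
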